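# Plug in the test pin, click the selector to its third stop and hold it

### The arm

A 6-joint arm with a two-finger parallel gripper is mounted at the origin on the work surface. World frame = base frame: x ahead of the robot, y to its left, z up, the work surface at z = 0. Lengths are in m, angles in rad, forces in N, time in s.
With the tool pointing down it reaches from about 0.25 to 0.725 m from the base axis. Payload 9.7 kg.
Tool frame: the origin (TCP) lies midway between the tips of the shut fingers; the grasp point (between the pads) lies 19 mm behind it (bot.pinch_z is the distance from the TCP to the grasp point, in m); z points along the fingers, y is the line along which they close (so a half turn about z gives the same grasp; the last joint's range is limited). The gripper opens to 85 mm and grips with 20 to 120 N. Pads are 22 mm wide; open, the fingers measure 114 mm over their backs; the gripper's body (76 mm by 85 mm) begins 54 mm behind the grasp point. The pads swing forward as they close: fully open they stand 13 mm farther back than shut.
Start: joints at [1.161, 0.087, 0.176, 1.66, 0, 1.571], TCP at [0.219, 0.504, 0.231] pointing down, gripper open.
Joint ranges: [-3.13, 3.13], [-0.85, 1.81], [-1.15, 1.24], [-2.2, 2.28], [-1.44, 1.52], [-3.14, 3.14]. Speed limits (rad/s): [2.22, 2.22, 2.57, 3.14, 3.14, 3.14].

### API

Orientations are given as a unit quaternion [x, y, z, w].
In Python, from station import bot gives the robot as it stands.
- The arm moves only by the tool drive_tool, never from a script. Its argument "plan" is a list of rows, each a list of 3 entries, a list of its own where there are three numbers: the shift along the world's x, y, z in units of 0.02 m (1.0 is 0.02 m), then the turn, a rotation vector about the world's x, y, z in units of 5 degrees (1.0 is 5 degrees), then the opening in per cent of the stroke, from 0 (shut) to 100 (fully open). A call has 1 to 10 rows; each row shifts and turns the commanded pose from where the row before left it; what a row does not reach is not made up. A row lasts 1/10 s, in which the tool goes at most 50 mm and 8.59 degrees, less where a joint would pass 70% of its speed; a pose out of reach is approached as far as the arm can. A call with a number of a shift or a turn outside -1 to 1 is refused whole. A call with a gripper value outside its range is refused whole. The fingers move at their own pace and stop on an object; the grip force is fixed at half the most. Time passes only in rows, so rows that do not move let the fingers close. It gives the time, the measured TCP pose, the force, the opening and the grip force at its end, in the units of the state.
- bot.sense(): the state, without advancing time (a new reading comes with each control period).
- bot.camera(name): name is "scene" or "top" or "wrist"; returns a dict with "frame" (384x512x3 uint8, red, green, blue), "vfov" (degrees; the focal length in pixels is half the picture's height over the tangent of half this angle, whatever the lens; pixels are square), "cx", "cy" (the principal point, pixels), "D" ([k1, k2, p1, p2, k3] as OpenCV has them; the pictures are not rectified), "origin" and "attitude" of the camera in the world; the wrist camera has in their place "tool_from_camera" (4x4, takes a point from camera to tool coordinates, whose origin is the TCP and whose axes are the flange's). Camera axes: x right, y up, looking along -z (the intrinsics and any distortion apply to the point x, -y, -z); pixel columns grow to the right and rows downward; lengths in m; the calibration is good to about 2 mm. A picture is of the moment at which its call begins: read the wrist's pose just before it. There is no depth.
- bot.job_done(): hands the job in; it is judged then, once.
The state is a dict: "t": time; "qpos": joint angles; "joint_vel": joint speeds; "effort": joint torques, N m; "ee_pos": TCP position; "orientation": TCP orientation; "ft_force": force on the tool from outside, world axes, zero at the start; "wrist_torque": the same for the moment, N m; "gripper_width": opening from 0.0 (shut) to 1.0 (fully open); "finger_force": force on a finger pad.
Only numpy, scipy, OpenCV 4.12 (cv2) and the standard library are available. Lean on these libraries where they do the work, as an engineer would, in place of code of your own. Each camera call takes 0.05 s, during which the arm holds its last target. There are 200 camera calls.

### The job

On the classroom bench, take the slim round-handled pin out of the wooden rack and push it fully home, upright, into the open terminal of the white conductivity tester, and let go of it. Then turn the tester's black bar knob clockwise to its third click, counted from the fully anticlockwise end stop and without going on towards the fourth, and finish while still gripping the knob there, at rest, for the reading. Leave the other pins, stones, beaker, jar and screwdriver where they are.

Things in the scene. Friction and masses are not known exactly. Their poses are not given: they have to be found in the camera images.
- probe_pin: The test pin to plug in; loose, upright in one of the rack's three holes (which one varies). Upwards: steel shaft 8 mm diameter, 32 mm long; steel flange 20 mm diameter, 4 mm thick; slim round brass handle 14 mm diameter, 46 mm long with four thin rings. 82 mm tall, about 60 g. Origin at the shaft's lower tip, z up to the handle. In the rack the flange rests on the rack's top.
- rack: Fixed wooden block 65 (x) x 150 (y) x 45 mm high with three holes in a row along its own y at -46, 0 and +46 mm, one pin in each. Origin at the centre of its underside, on the table.
- tester: Fixed white instrument box 150 (x) x 200 (y) x 60 mm high; flat top with a small meter window, the black knob on its left half (+y) and one open terminal hole on its right half (-y); a second hole behind that is closed by a black cap 5 mm high. Origin at the centre of its underside, on the table; -x side is the front. Rack and tester may change sides of the table.
- terminal (a point): Centre of the mouth of the open terminal hole, level with the tester's top (60 mm above the table), near its front right corner; the knob's axis is 112 mm away. A thin dark ring surrounds it. The hole is vertical, 10 mm diameter, 2 mm chamfer, 36 mm deep. Fully home: the pin's flange lies on the top face, its tip 32 mm below this point.
- selector_grip (a point): Point on the knob's vertical axis, 90 mm above the table, at gripping height. Knob: black disc 48 mm diameter with an upright grip bar 46 mm long, 14 mm thick, from 68 to 100 mm above the table. Frame turns with the knob: x along the bar to the end with the white line, y across the bar, z up. At joint 0, x is 36 degrees anticlockwise (from above) of the tester's x.
- selector (a joint): Knob angle, rad: 0 at the anticlockwise end stop, growing clockwise (from above) to 2.094. It clicks into a stop every 24 degrees: end stop 0, first click 0.419, second 0.838, third 1.257, fourth 1.676; six black dots mark them. Starts at the end stop or first click, or near. A detent takes up to 0.08 N m to pass; between stops it is drawn into the nearer one and stays.
- cap_pin: Bystander: pin with a short thick round brass head (24 mm wide, 18 mm high) standing in the rack; origin at its lower tip.
- square_pin: Bystander: pin with a square brass head (18 mm wide, 28 mm high) standing in the rack; origin at its lower tip.
- grey_stone: Bystander: grey mineral sample about 45 x 36 x 30 mm on the table; origin at its underside.
- pale_stone: Bystander: pale mineral sample about 50 x 40 x 35 mm on the table; origin at its underside.
- beaker: Bystander: open glass cup, 68 mm wide, 85 mm high; origin at its underside.
- jar: Bystander: closed white jar, 52 mm wide, 75 mm high; origin at its underside.
- lens_driver: Bystander: screwdriver lying on the table; origin under its middle.

How it is judged:
On the way, in this order (a step that is already met when the one before it is completed fails the run):
1. the slim round-handled pin is fully home and upright in the open terminal, and let go (horizontal distance between probe_pin and terminal below 0.004 m and z of probe_pin in the frame of terminal below -0.029 m and angle between probe_pin's own z axis and vertical below 0.1 rad and contact force between the fingers and probe_pin below 0.1 N), for 0.2 s.
2. the knob stands at its third click with the fingers on it (value of joint selector between 1.1366 and 1.3766 rad and contact force between the fingers and selector above 1 N), for 0.3 s.
At the end, for the whole second after the job is handed in: The pin's tip is at least 29 mm below the terminal's mouth, within 4 mm of its axis, tilted under 0.1 rad and not touched by the fingers; the knob is at 1.257 rad within 0.12 rad, at rest (under 0.1 rad/s), and the fingers still press on it with more than 1 N (all of step 1 and all of step 2 and velocity of joint selector between -0.1 and 0.1 rad/s); the arm keeps its last pose, push and grip.
It fails at once if the knob is turned past the third click, more than halfway to the fourth (value of joint selector above 1.47 rad).
It fails at once if a bystander is moved by more than 30 mm (distance of any of cap_pin, square_pin, grey_stone, pale_stone, beaker, jar, lens_driver from where it was at the start of the episode above 0.03 m).
It also fails if it takes over 56 s, if anything falls off the work surface, if the arm or the gripper's body presses on something with over 40 N, if the wrist force passes 120 N, or if a joint passes its speed limit or range.

## Working session

There is one attempt and no reset: what is moved stays moved. The work goes in short steps, Python scripts to look and compute and a tool call to move; the robot and the scene stay as the last step left them, time stands still between calls to the robot, and variables do not carry over. Pictures are saved under pics/ and viewed, at most 10 in all, crops included, and the job is handed in when it is done.

Besides the shell and the picture viewer there is one more tool, called as name(argument=value, ...) on one line, values as JSON. drive_tool: Moves the arm, as the interface text tells. Its arguments: {"type":"object","properties":{"plan":{"type":"array"}},"required":["plan"]}

```bash
mkdir -p pics; ls; cat > h.py <<'E'
import numpy as np, cv2
from scipy.spatial.transform import Rotation as R
from station import bot
def cam(n):
    s=bot.sense(); c=bot.camera(n)
    if n=="wrist":
        T=np.eye(4);T[:3,:3]=R.from_quat(s["orientation"]).as_matrix();T[:3,3]=s["ee_pos"]
        M=T@np.array(c["tool_from_camera"]);c["o"],c["R"]=M[:3,3],M[:3,:3]
    else:
        a=np.array(c["attitude"]);c["o"]=np.array(c["origin"]);c["R"]=R.from_quat(a).as_matrix() if a.size==4 else a.reshape(3,3)
    f=192/np.tan(np.radians(c["vfov"])/2);c["K"]=np.array([[f,0,c["cx"]],[0,f,c["cy"]],[0,0,1.]]);c["D"]=np.array(c["D"],float)
    return c
def rays(c,px):
    u=cv2.undistortPoints(np.array(px,float).reshape(-1,1,2),c["K"],c["D"]).reshape(-1,2)
    return np.c_[u[:,0],-u[:,1],-np.ones(len(u))]@c["R"].T
def onz(c,px,z):
    d=rays(c,px);return c["o"]+d*((z-c["o"][2])/d[:,2])[:,None]
def proj(c,P):
    p=(np.atleast_2d(P)-c["o"])@c["R"];p=p*[1,-1,-1]
    return cv2.projectPoints(p.reshape(-1,1,3),np.zeros(3),np.zeros(3),c["K"],c["D"])[0].reshape(-1,2)
def save(c,n): cv2.imwrite("pics/"+n,c["frame"][:,:,::-1])
E
python3 - <<'E'
from h import *
import pickle
for n in ["scene","top"]:
    c=cam(n);pickle.dump(c,open(n+".pkl","wb"));print(n,c["o"],c["vfov"],c["D"],c["cx"],c["cy"]);print(c["R"].round(2))
    cv2.imwrite(f"pics/{n}.png",cv2.resize(c["frame"][:,:,::-1],(800,600)))
s=bot.sense();print(s,bot.pinch_z)
E
```

```text
pics
scene [ 1.05773263 -0.59178381  0.6882367 ] 46.01080328440372 [0.0041336 0.        0.        0.        0.       ] 253.3217790513972 196.0219533737389
[[ 0.8  -0.38  0.47]
 [ 0.61  0.48 -0.63]
 [ 0.01  0.79  0.61]]
top [0.4064252  0.01589499 1.10511342] 45.35389340256799 [-0.11973106  0.          0.          0.          0.        ] 253.5483255700887 186.9925033704087
[[ 0.01  0.98 -0.18]
 [-1.    0.02  0.01]
 [ 0.01  0.18  0.98]]
{'t': 0.1, 'qpos': array([ 1.16101367e+00,  8.73946682e-02,  1.75217039e-01,  1.65979676e+00,
       -2.69564638e-05,  1.57082146e+00]), 'joint_vel': array([ 0.00134831, -0.00072744,  0.00176632,  0.00064697, -0.0009147 ,
        0.00047217]), 'effort': array([ 5.59092859e-04, -5.21561909e+01,  4.65655804e+01,  1.59365806e-02,
        7.82104007e-05,  1.62198063e-06]), 'ee_pos': array([0.21905139, 0.50427421, 0.23066157]), 'orientation': array([ 2.03473024e-01,  9.79080375e-01, -5.79452509e-04, -1.06640811e-04]), 'ft_force': array([ 0.16229317, -0.53187545,  0.22531123]), 'wrist_torque': array([-0.00646642, -0.01211238,  0.00469364]), 'finger_force': 0.0, 'gripper_width': 1.0010941940436184} 0.0187
```

View pics/top.png

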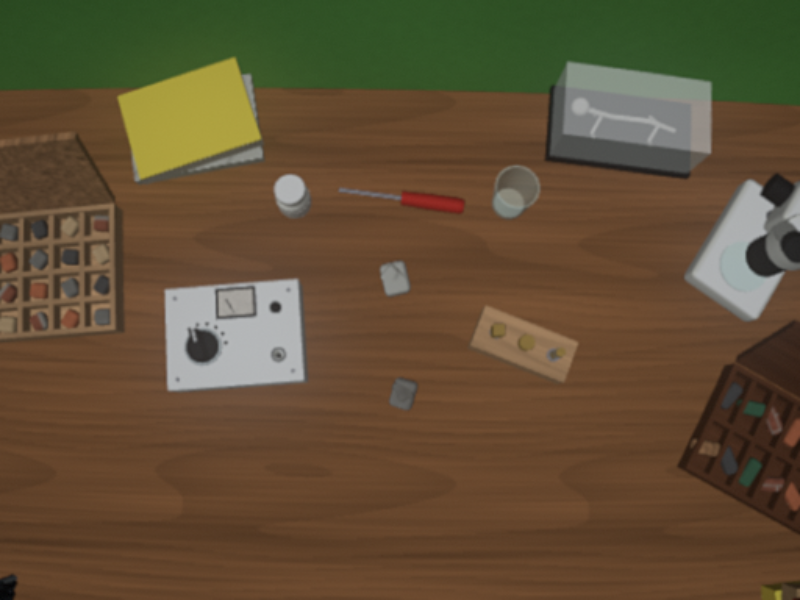

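View pics/scene.png

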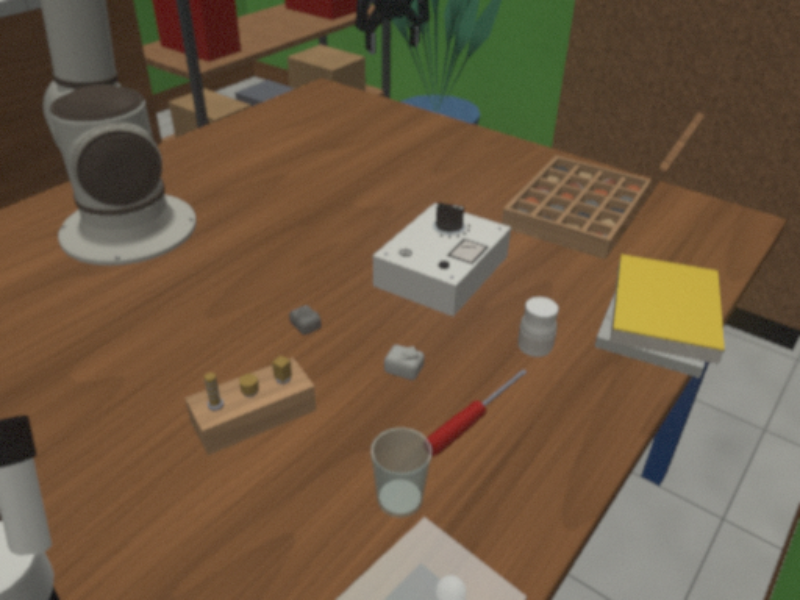

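The top view (800×600 scale) shows the tester at left, with its terminal at about (279,354) and its knob at (203,346). The rack is at right, and the slim pin is in its right-hand hole, with the flange at about (556,354). In the scene view the slim pin is at (212,390), at the near-left end of the rack.

```bash
python3 - <<'E'
from h import *
import pickle
t=pickle.load(open("top.pkl","rb"));s=pickle.load(open("scene.pkl","rb"))
g=lambda c,p,z:onz(c,np.array(p)*.64,z).round(3)
print("tester",g(t,[(165,290),(298,280),(304,380),(168,390)],.06).tolist())
print("term",g(t,[(279,354)],.06), g(s,[(405,253)],.06)," knobdisc",g(t,[(203,347)],.068))
print("rack",g(t,[(486,307),(578,344),(565,381),(471,346)],.045).tolist())
print("flange",g(t,[(555,355)],.047),g(s,[(215,406)],.047),"top",g(t,[(559,352)],.095),g(s,[(211,376)],.095))
# rack yaw, tester yaw refinement
for nm,z,p in [("tester",.06,[(165,290),(298,280),(304,380),(168,390)]),("rack",.045,[(486,307),(578,344),(565,381),(471,346)])]:
    q=g(t,p,z)[:,:2]; d=(q[0]-q[1])+(q[3]-q[2]); print(nm,q.mean(0),"yaw of +y side deg",np.degrees(np.arctan2(-d[0],d[1])),[np.linalg.norm(q[i]-q[i-1]).round(3) for i in range(4)])
E
```

```text
tester [[0.592, 0.351, 0.06], [0.61, 0.151, 0.06], [0.463, 0.137, 0.06], [0.444, 0.336, 0.06]]
term [[0.5   0.175 0.06 ]] [[0.501 0.175 0.06 ]]  knobdisc [[0.507 0.286 0.068]]
rack [[0.577, -0.13, 0.045], [0.523, -0.268, 0.045], [0.467, -0.247, 0.045], [0.518, -0.107, 0.045]]
flange [[ 0.506 -0.232  0.047]] [[ 0.509 -0.232  0.047]] top [[ 0.506 -0.227  0.095]] [[ 0.508 -0.228  0.095]]
tester [0.52725 0.24375] yaw of +y side deg 5.29799098114999 [np.float64(0.149), np.float64(0.201), np.float64(0.148), np.float64(0.2)]
rack [ 0.52125 -0.188  ] yaw of +y side deg -20.691442634768435 [np.float64(0.063), np.float64(0.148), np.float64(0.06), np.float64(0.149)]
```

drive_tool(plan=[[[0.39,-0.99,0],[0,0,-0.47],100],[[0.39,-0.99,0],[0,0,-0.47],100],[[0.39,-0.99,0],[0,0,-0.47],100],[[0.39,-0.99,0],[0,0,-0.47],100],[[0.39,-0.99,0],[0,0,-0.47],100],[[0.39,-0.99,0],[0,0,-0.47],100],[[0.39,-0.99,0],[0,0,-0.47],100],[[0.39,-0.99,0],[0,0,-0.47],100],[[0.39,-0.99,0],[0,0,-0.47],100],[[0.39,-0.99,0],[0,0,-0.47],100]])

```text
t: 1.1
ee_pos: [0.2973, 0.3055, 0.231]
orientation: [0.399, 0.917, -0.0, -0.0]
ft_force: [0.5, 0.6, -0.3]
gripper_width: 1.0
finger_force: 0.0
```

drive_tool(plan=[[[0.39,-0.99,0],[0,0,-0.47],100],[[0.39,-0.99,0],[0,0,-0.47],100],[[0.39,-0.99,0],[0,0,-0.47],100],[[0.39,-0.99,0],[0,0,-0.47],100],[[0.39,-0.99,0],[0,0,-0.47],100],[[0.39,-0.99,0],[0,0,-0.47],100],[[0.39,-0.99,0],[0,0,-0.47],100],[[0.39,-0.99,0],[0,0,-0.47],100],[[0.39,-0.99,0],[0,0,-0.47],100],[[0.39,-0.99,0],[0,0,-0.47],100]])

```text
t: 2.1
ee_pos: [0.3752, 0.1076, 0.2311]
orientation: [0.578, 0.816, -0.0, -0.0]
ft_force: [1.0, 0.6, -0.6]
gripper_width: 0.998
finger_force: 0.0
```

drive_tool(plan=[[[0.39,-0.99,0],[0,0,-0.47],100],[[0.39,-0.99,0],[0,0,-0.47],100],[[0.39,-0.99,0],[0,0,-0.47],100],[[0.39,-0.99,0],[0,0,-0.47],100],[[0.39,-0.99,0],[0,0,-0.47],100],[[0.39,-0.99,0],[0,0,-0.47],100],[[0.39,-0.99,0],[0,0,-0.47],100],[[0.39,-0.99,0],[0,0,-0.47],100],[[0.39,-0.99,0],[0,0,-0.47],100],[[0.39,-0.99,0],[0,0,-0.47],100]])

```text
t: 3.1
ee_pos: [0.4532, -0.0904, 0.231]
orientation: [0.732, 0.681, -0.0, -0.0]
ft_force: [0.0, 0.4, 0.3]
gripper_width: 1.003
finger_force: 0.0
```

drive_tool(plan=[[[0.39,-0.99,0],[0,0,-0.47],100],[[0.39,-0.99,0],[0,0,-0.47],100],[[0.39,-0.99,0],[0,0,-0.47],100],[[0.39,-0.99,0],[0,0,-0.47],100],[[0.39,-0.99,0],[0,0,-0.47],100],[[0.39,-0.99,0],[0,0,-0.47],100],[[0.39,-0.99,0],[0,0,-0.47],100],[[0,0,0],[0,0,0],100],[[0,0,0],[0,0,0],100]])

```text
t: 4.0
ee_pos: [0.5075, -0.2282, 0.2307]
orientation: [0.821, 0.57, -0.0, -0.001]
ft_force: [0.7, -0.1, -0.0]
gripper_width: 0.998
finger_force: 0.0
```

```bash
python3 - <<'E'
from h import *
import pickle
s=bot.sense();print(s["ee_pos"],s["qpos"],R.from_quat(s["orientation"]).as_matrix().round(3))
c=cam("wrist");pickle.dump(c,open("w1.pkl","wb"));save(c,"w1.png");print(c["o"],c["R"].round(2),c["vfov"],c["D"])
print(proj(c,[[.507,-.231,.049],[.507,-.231,.095],[.5213,-.188,.067]]))
E
```

```text
[ 0.50747474 -0.228157    0.23067488] [-4.22597656e-01  1.03685736e-01  1.92804979e-01  1.66132214e+00
  1.60851557e-04  1.50483046e+00] [[ 0.349  0.937 -0.001]
 [ 0.937 -0.349  0.001]
 [ 0.    -0.001 -1.   ]]
[ 0.53219081 -0.16021762  0.37426669] [[ 0.94  0.33  0.1 ]
 [-0.35  0.9   0.27]
 [-0.   -0.29  0.96]] 62.86416876017519 [-0.06530131  0.          0.          0.          0.        ]
[[254.88629917 172.4745953 ]
 [255.02976971 183.74226846]
 [253.37746152 130.97732677]]
```

View pics/w1.png

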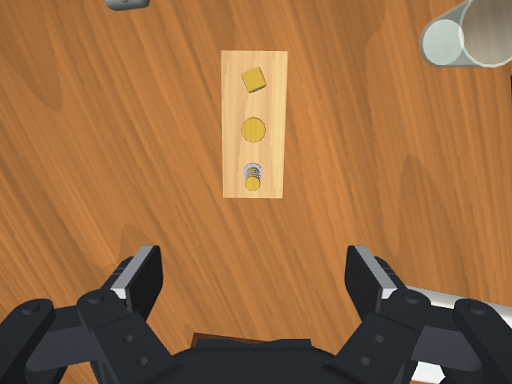

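The wrist view shows the slim pin's handle top at about (252,184) and its flange at (253,172), within 2 px of the prediction. The neighbouring pins lie in line along tool x, so the fingers can close across the rack.

drive_tool(plan=[[[-0.12,-0.1,-0.9],[0,0,0],60],[[0,0,-0.9],[0,0,0],60],[[0,0,-0.9],[0,0,0],60],[[0,0,-0.9],[0,0,0],60],[[0,0,-0.9],[0,0,0],60],[[0,0,-0.9],[0,0,0],60],[[0,0,-0.9],[0,0,0],60],[[0,0,-0.9],[0,0,0],60],[[0,0,-0.9],[0,0,0],60],[[0,0,-0.53],[0,0,0],60]])

```text
t: 5.05
ee_pos: [0.5047, -0.2291, 0.0575]
orientation: [0.821, 0.571, -0.0, -0.001]
ft_force: [0.2, -0.2, -0.8]
gripper_width: 0.601
finger_force: 0.0
```

drive_tool(plan=[[[0,0,0],[0,0,0],60],[[0,0,0],[0,0,0],30],[[0,0,0],[0,0,0],0],[[0,0,0],[0,0,0],0],[[0,0,0],[0,0,0],0],[[0,0,0],[0,0,0],0],[[0,0,0],[0,0,0],0],[[0,0,0],[0,0,0],0]])

```text
t: 5.85
ee_pos: [0.5059, -0.2303, 0.0599]
orientation: [0.821, 0.571, 0.001, 0.001]
ft_force: [-0.7, 0.9, 6.6]
gripper_width: 0.147
finger_force: 58.4
```

drive_tool(plan=[[[0,0,0.3],[0,0,0],0],[[0,0,0.6],[0,0,0],0],[[0,0,0.8],[0,0,0],0],[[0,0,0.8],[0,0,0],0],[[0,0,0.8],[0,0,0],0],[[0,0,0.8],[0,0,0],0],[[0,0,0.8],[0,0,0],0],[[0,0,0.6],[0,0,0],0],[[0,0,0],[0,0,0],0],[[0,0,0],[0,0,0],0]])

```text
t: 6.85
ee_pos: [0.5054, -0.2302, 0.1685]
orientation: [0.821, 0.57, -0.0, 0.0]
ft_force: [-1.2, 0.2, -0.8]
gripper_width: 0.148
finger_force: 58.4
```

```bash
python3 - <<'E'
from h import *
import pickle
s=bot.sense();print(s["ee_pos"],s["finger_force"],s["gripper_width"])
c=cam("wrist");pickle.dump(c,open("w2.pkl","wb"));save(c,"w2.png")
s2=cam("scene");f=s2["frame"][:,:,::-1]
p=s["ee_pos"];P=[[p[0],p[1],p[2]-.028],[p[0],p[1],p[2]-.06]]
print(proj(s2,P),proj(c,P))
u=proj(s2,P)[0].astype(int);cr=f[max(0,u[1]-60):u[1]+60,max(0,u[0]-80):u[0]+80];print(u)
cv2.imwrite("pics/both.png",np.hstack([cv2.resize(cr,(400,300),interpolation=2),cv2.resize(c["frame"][240:384,160:352,::-1],(400,300),interpolation=2)]))
E
```

```text
[ 0.50535122 -0.23016507  0.16854795] 58.40742766857147 0.14833611408143005
[[129.45882588 222.31903161]
 [132.13774695 235.21718313]] [[254.6455008  226.549264  ]
 [254.48216176 208.36740459]]
[129 222]
```

View pics/both.png

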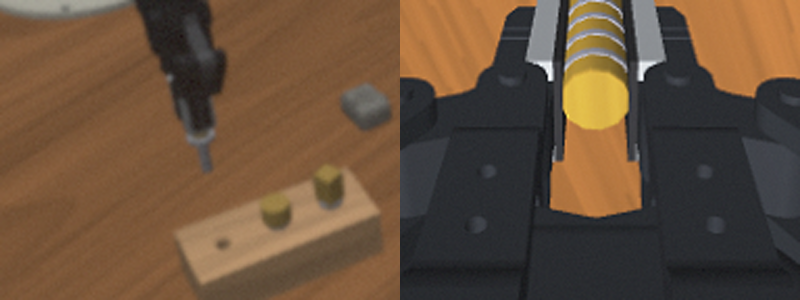

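The scene crop shows the pin gripped, with its tip at about (132,230) and flange at (130,217) in the full frame. Both agree with an upright pin whose tip is 47 mm below the TCP. The wrist crop shows it straight between the pads. Next I carry it to the terminal.

drive_tool(plan=[[[-0.01,0.96,0],[0,0,0.57],0],[[-0.01,0.96,0],[0,0,0.57],0],[[-0.01,0.96,0],[0,0,0.57],0],[[-0.01,0.96,0],[0,0,0.57],0],[[-0.01,0.96,0],[0,0,0.57],0],[[-0.01,0.96,0],[0,0,0.57],0],[[-0.01,0.96,0],[0,0,0.57],0],[[-0.01,0.96,0],[0,0,0.57],0],[[-0.01,0.96,0],[0,0,0.57],0],[[-0.01,0.96,0],[0,0,0.57],0]])

```text
t: 7.95
ee_pos: [0.5029, -0.0373, 0.1678]
orientation: [0.655, 0.756, -0.0, -0.001]
ft_force: [0.3, -0.6, -1.0]
gripper_width: 0.141
finger_force: 58.4
```

drive_tool(plan=[[[-0.01,0.96,0],[0,0,0.57],0],[[-0.01,0.96,0],[0,0,0.57],0],[[-0.01,0.96,0],[0,0,0.57],0],[[-0.01,0.96,0],[0,0,0.57],0],[[-0.01,0.96,0],[0,0,0.57],0],[[-0.01,0.96,0],[0,0,0.57],0],[[-0.01,0.96,0],[0,0,0.57],0],[[-0.01,0.96,0],[0,0,0.57],0],[[-0.01,0.96,0],[0,0,0.57],0],[[-0.01,0.96,0],[0,0,0.57],0]])

```text
t: 8.95
ee_pos: [0.5009, 0.1545, 0.1678]
orientation: [0.449, 0.894, -0.0, -0.0]
ft_force: [0.9, -0.1, -0.4]
gripper_width: 0.145
finger_force: 58.3
```

drive_tool(plan=[[[-0.01,0.96,-0.5],[0,0,0.57],0],[[0,0,0],[0,0,0],0],[[0,0,0],[0,0,0],0],[[0,0,0],[0,0,0],0]])

```text
t: 9.35
ee_pos: [0.5011, 0.1725, 0.1587]
orientation: [0.428, 0.904, -0.0, -0.0]
ft_force: [-0.2, -0.6, -0.7]
gripper_width: 0.148
finger_force: 58.4
```

```bash
python3 - <<'E'
from h import *
import pickle
s=bot.sense();p=s["ee_pos"];print(p,s["qpos"])
w=cam("wrist");s2=cam("scene");pickle.dump((p,w,s2),open("w3.pkl","wb"))
P=[p+[0,0,.035],p-[0,0,.013],p-[0,0,.047],[.5,.175,.06]]
print("scene",proj(s2,P).round(1).tolist(),"\nwrist",proj(w,P).round(1).tolist())
u=proj(s2,P)[3].astype(int);o=(u[0]-50,u[1]-50);a=s2["frame"][o[1]:o[1]+75,o[0]:o[0]+100,::-1]
v=proj(w,P)[3].astype(int);q=(v[0]-66,v[1]-60);b=w["frame"][q[1]:q[1]+200,q[0]:q[0]+133,::-1];print(o,q,b.shape)
cv2.imwrite("pics/c3.png",np.hstack([cv2.resize(a,(400,300),interpolation=2),np.zeros((300,0,3),np.uint8)]) if 0 else np.hstack([np.vstack([cv2.resize(a,(400,300),interpolation=2),np.zeros((300,400,3),np.uint8)]),cv2.resize(b,(399,600),interpolation=2)]))
E
```

```text
[0.50106657 0.1724535  0.1586643 ] [ 3.31568272e-01  2.39950894e-02 -3.01214424e-02  1.51705112e+00
 -1.74951883e-04  1.21553911e+00]
scene [[259.9, 114.2], [259.5, 132.4], [259.2, 144.6], [259.0, 161.7]] 
wrist [[255.1, 290.0], [254.8, 239.0], [254.7, 216.6], [255.6, 190.4]]
(np.int64(209), np.int64(111)) (np.int64(189), np.int64(130)) (200, 133, 3)
```

View pics/c3.png

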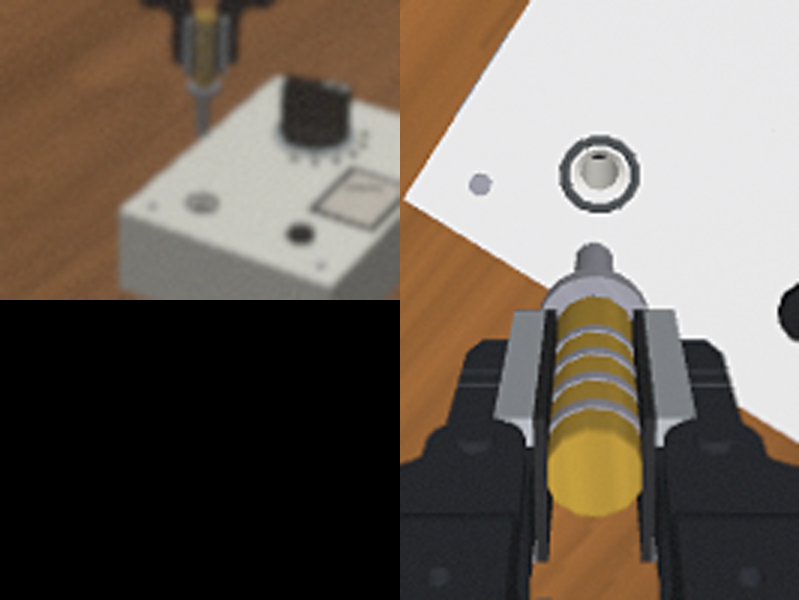

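The scene crop shows the pin tip at about (260,145) and the hole at (259.8,162). The wrist crop shows the ring centre at (255.5,188), the tip at about (253.8,216.3) and the handle top at (254,287).

```bash
python3 - <<'E'
from h import *
import pickle
p,w,s2=pickle.load(open("w3.pkl","rb"));o=lambda c,u,z:(onz(c,[u],z)[0,:2]*1e3).round(1)
print("wrist tip",o(w,(253.8,216.3),p[2]-.047),"handle",o(w,(254,286.7),p[2]+.035),"term",o(w,(255.5,188),.06))
print("scene tip",o(s2,(260,144.6),p[2]-.047),"fl",o(s2,(260,133),p[2]-.013),"term",o(s2,(259.75,161.8),.06))
# ring centre by mask in the wrist view
f=w["frame"][165:212,225:290].astype(int);m=(f.max(2)<110).astype(np.uint8)
cs,_=cv2.findContours(m,cv2.RETR_EXTERNAL,2)
for k in cs:
    if len(k)>20:
        e=cv2.fitEllipse(k);u=(e[0][0]+225,e[0][1]+165);print(u,e[1],o(w,u,.06))
E
```

```text
wrist tip [500.5 172.2] handle [499.8 173.4] term [498.7 176.5]
scene tip [502.7 173.7] fl [503.9 170.8] term [501.6 175.9]
(254.95715141296387, 187.7501735687256) (24.571889877319336, 25.239553451538086) [498.2 176.4]
```

Both views agree that the pin has to move about -1.7 mm in x and +3.5 mm in y.

drive_tool(plan=[[[-0.08,0.18,-0.4],[0,0,0],0],[[0,0,-0.6],[0,0,0],0],[[0,0,-0.6],[0,0,0],0],[[0,0,-0.6],[0,0,0],0],[[0,0,0],[0,0,0],0],[[0,0,0],[0,0,0],0],[[0,0,0],[0,0,0],0]])

```text
t: 10.15
ee_pos: [0.4998, 0.1767, 0.1152]
orientation: [0.427, 0.904, 0.0, 0.0]
ft_force: [1.3, -0.9, -0.6]
gripper_width: 0.142
finger_force: 58.4
```

```bash
python3 - <<'E'
from h import *
import pickle
s=bot.sense();p=s["ee_pos"];print(p)
w=cam("wrist");s2=cam("scene");pickle.dump((p,w,s2),open("w4.pkl","wb"))
P=[p+[0,0,.035],p-[0,0,.047],[.4985,.1765,.06]]
v=proj(w,P)[2].astype(int);q=(v[0]-50,v[1]-45);b=w["frame"][q[1]:q[1]+150,q[0]:q[0]+100,::-1]
u=proj(s2,P)[2].astype(int);o=(u[0]-40,u[1]-40);a=s2["frame"][o[1]:o[1]+60,o[0]:o[0]+80,::-1];print(o,q,proj(w,P))
cv2.imwrite("pics/c4.png",np.hstack([np.vstack([cv2.resize(a,(400,300),interpolation=2),np.zeros((300,400,3),np.uint8)]),cv2.resize(b,(400,600),interpolation=2)]))
E
```

```text
[0.49977071 0.17673432 0.11516171]
(np.int64(218), np.int64(121)) (np.int64(202), np.int64(166)) [[255.15926549 290.03149263]
 [254.65508112 216.57179744]
 [252.94541282 211.34000447]]
```

View pics/c4.png

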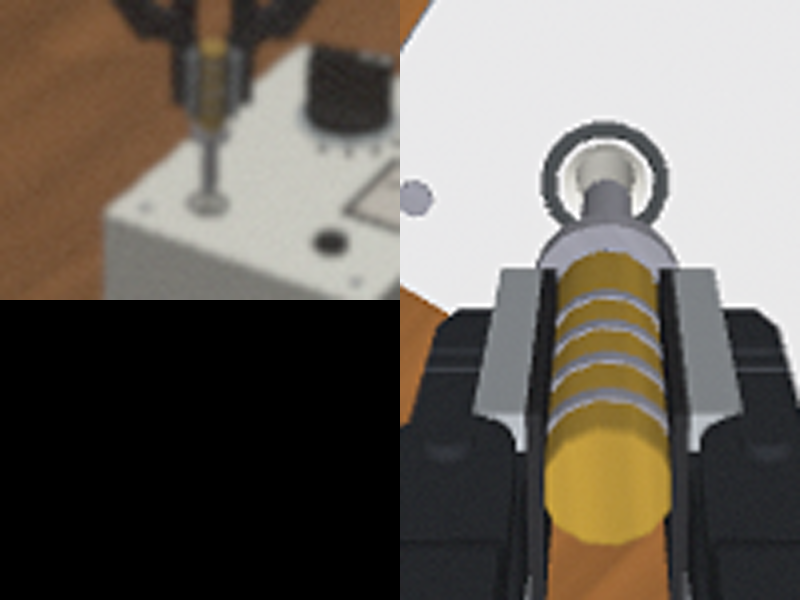

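The wrist crop shows the tip entering the ring, with the tip at about (253.7,216.7) and the ring centre at (253.3,212). In the scene crop the tip at about (209,195) is right above the ring at (208,203).

```bash
python3 - <<'E'
from h import *
import pickle
p,w,s2=pickle.load(open("w4.pkl","rb"));o=lambda c,u,z:(onz(c,[u],z)[0,:2]*1e3).round(1)
print("wrist tip",o(w,(253.75,216.7),p[2]-.047),"term",o(w,(253.25,212),.06))
print("scene tip",o(s2,(218+41.8,121+38.8),p[2]-.047),"term",o(s2,(218+41.6,121+40.6),.06))
E
```

```text
wrist tip [499.4 176.3] term [499.  176.3]
scene tip [503.5 173.2] term [500.7 176.4]
```

drive_tool(plan=[[[-0.02,0,-0.25],[0,0,0],0],[[0,0,-0.25],[0,0,0],0],[[0,0,-0.25],[0,0,0],0],[[0,0,-0.2],[0,0,0],0],[[0,0,0],[0,0,0],0]])

```text
t: 10.75
ee_pos: [0.4988, 0.1765, 0.0948]
orientation: [0.427, 0.904, -0.0, -0.0]
ft_force: [-0.2, 0.6, -0.6]
gripper_width: 0.144
finger_force: 58.4
```

drive_tool(plan=[[[0,0,-0.25],[0,0,0],0],[[0,0,-0.25],[0,0,0],0],[[0,0,-0.25],[0,0,0],0],[[0,0,-0.2],[0,0,0],0],[[0,0,-0.1],[0,0,0],0],[[0,0,-0.05],[0,0,0],0],[[0,0,0],[0,0,0],0]])

```text
t: 11.45
ee_pos: [0.499, 0.1766, 0.0748]
orientation: [0.427, 0.904, 0.0, 0.0]
ft_force: [-3.7, -3.5, 9.5]
gripper_width: 0.144
finger_force: 59.6
```

drive_tool(plan=[[[0,0,-0.05],[0,0,0],0],[[0,0,0],[0,0,0],0],[[0,0,0],[0,0,0],50],[[0,0,0],[0,0,0],60],[[0,0,0],[0,0,0],60],[[0,0,0.3],[0,0,0],60],[[0,0,0.7],[0,0,0],60],[[0,0,1],[0,0,0],60],[[0,0,1],[0,0,0],60],[[0,0,1],[0,0,0],60]])

```text
t: 12.45
ee_pos: [0.4993, 0.1767, 0.1547]
orientation: [0.427, 0.904, 0.0, 0.0]
ft_force: [0.4, -0.2, 0.2]
gripper_width: 0.6
finger_force: 0.0
```

drive_tool(plan=[[[0,0,1],[0,0,0],100],[[0,0,0],[0,0,0],100],[[0,0,0],[0,0,0],100]])

```text
t: 12.75
ee_pos: [0.4995, 0.1768, 0.1734]
orientation: [0.427, 0.904, 0.0, 0.0]
ft_force: [-0.6, 0.1, -1.3]
gripper_width: 0.997
finger_force: 0.0
```

```bash
python3 - <<'E'
from h import *
import pickle
s=bot.sense();p=s["ee_pos"];print(p,s["qpos"])
w=cam("wrist");s2=cam("scene");pickle.dump((p,w,s2),open("w5.pkl","wb"))
u=proj(s2,[[.5,.23,.07]])[0].astype(int);o=(u[0]-50,u[1]-55);a=s2["frame"][o[1]:o[1]+90,o[0]:o[0]+100,::-1];print(o)
cv2.imwrite("pics/c5.png",np.hstack([cv2.resize(a,(286,384*286//427),interpolation=2) if 0 else cv2.copyMakeBorder(cv2.resize(a,(288,259),interpolation=2),0,125,0,0,0),w["frame"][:,:,::-1]]))
P=np.array([[.499,.1765,.11],[.507,.287,.068],[.507,.287,.1]]);print(proj(w,P))
E
```

```text
[0.49946239 0.17675375 0.17344635] [ 3.40139773e-01  2.30551639e-02 -2.64247253e-03  1.54376002e+00
 -1.01367887e-05  1.22294807e+00]
(np.int64(221), np.int64(94))
[[253.79694494 207.95946736]
 [353.91097671  90.23985098]
 [368.56988918  89.0330258 ]]
```

View pics/c5.png

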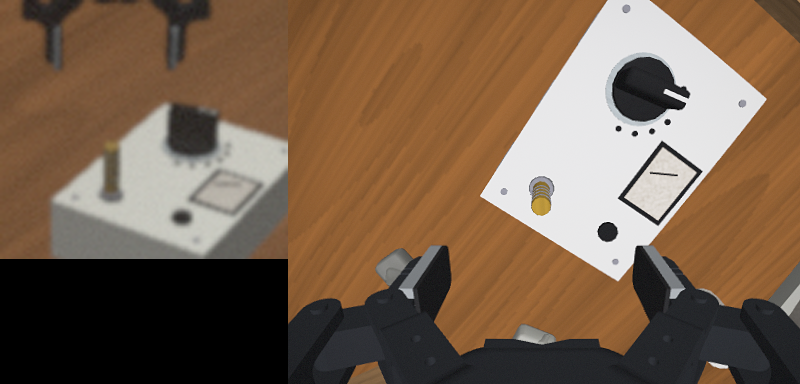

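The pin stands fully seated: its flange is on the top face and it is upright in both crops. The knob's disc is centred at about (355,90) in the wrist frame, and its white line runs from (377,93) to (400,98).

```bash
python3 - <<'E'
from h import *
import pickle
p,w,s2=pickle.load(open("w5.pkl","rb"))
f=w["frame"].astype(int)
dark=((f.max(2)<75)).astype(np.uint8);dark[:, :300]=0;dark[130:]=0;dark[:40]=0
k=max(cv2.findContours(dark,cv2.RETR_EXTERNAL,2)[0],key=cv2.contourArea);hull=cv2.fillPoly(np.zeros_like(dark),[cv2.convexHull(k)],1)
wh=((f.min(2)>170)&(hull>0)).astype(np.uint8);wh=cv2.morphologyEx(wh,cv2.MORPH_OPEN,np.ones((2,2),np.uint8))
for k in cv2.findContours(wh,cv2.RETR_EXTERNAL,2)[0]:
    a=cv2.contourArea(k)
    if a<25: continue
    r=cv2.minAreaRect(k);b=cv2.boxPoints(r);e=[b[i]-b[(i+1)%4] for i in range(2)]
    i=int(np.linalg.norm(e[1])>np.linalg.norm(e[0]));m1=(b[i]+b[(i+3)%4])/2;m2=(b[(i+1)%4]+b[(i+2)%4])/2
    q=onz(w,[m1,m2],.1);d=q[0]-q[1];print(a,m1,m2,q.round(4).tolist(),np.linalg.norm(d),np.degrees(np.arctan2(d[1],d[0]))%180)
print("centre",onz(w,[(355,90)],.068))
E
```

```text
33.5 [374.50003 114.49999] [387.70004 110.1    ] [[0.5219, 0.2778, 0.1], [0.5268, 0.2858, 0.1]] 0.00936861621996758 58.47213905618098
92.0 [377.17212  91.60656] [399.78198 101.49836] [[0.5126, 0.2896, 0.1], [0.5291, 0.2952, 0.1]] 0.017370345031171866 18.707949149220752
39.0 [385.75006  78.24999] [394.25006  86.74999] [[0.511, 0.2995, 0.1], [0.5193, 0.2994, 0.1]] 0.008282250515811612 179.6133285853532
centre [[0.50751983 0.28767182 0.068     ]]
```

The bar stands at about 18°, so the knob is at its first click. The clicks are 24° apart, so the third is 48° clockwise.

drive_tool(plan=[[[0.03,0.4,0],[0,0,0.98],60],[[0.03,0.4,0],[0,0,0.98],60],[[0.03,0.4,0],[0,0,0.98],60],[[0.03,0.4,0],[0,0,0.98],60],[[0.03,0.4,0],[0,0,0.98],60],[[0.03,0.4,0],[0,0,0.98],60],[[0.03,0.4,0],[0,0,0.98],60],[[0.03,0.4,0],[0,0,0.98],60],[[0.03,0.4,0],[0,0,0.98],60],[[0.03,0.4,0],[0,0,0.98],60]])

```text
t: 13.85
ee_pos: [0.5047, 0.2568, 0.1716]
orientation: [0.012, 1.0, -0.0, -0.001]
ft_force: [0.2, 0.6, -0.6]
gripper_width: 0.598
finger_force: 0.0
```

drive_tool(plan=[[[0.02,0.4,0],[0,0,0.98],60],[[0.02,0.4,0],[0,0,0.98],60],[[0.02,0.4,0],[0,0,0.98],60],[[0.02,0.35,0],[0,0,0.98],60],[[0,0,-0.5],[0,0,0],60],[[0,0,-0.8],[0,0,0],60],[[0,0,-0.7],[0,0,0],60],[[0,0,0],[0,0,0],60],[[0,0,0],[0,0,0],60]])

```text
t: 14.75
ee_pos: [0.5064, 0.2873, 0.1322]
orientation: [-0.156, 0.988, -0.0, -0.001]
ft_force: [0.8, -0.9, -0.3]
gripper_width: 0.599
finger_force: 0.0
```

```bash
python3 - <<'E'
from h import *
import pickle
s=bot.sense();p=s["ee_pos"];M=R.from_quat(s["orientation"]).as_matrix();print(p,s["qpos"],np.degrees(np.arctan2(M[1,1],M[0,1])))
w=cam("wrist");pickle.dump((p,w),open("w6.pkl","wb"));save(w,"w6.png")
print(proj(w,[p*[1,1,0]+[0,0,.1],p*[1,1,0]+[0,0,.068]]))
E
```

```text
[0.50642445 0.28729467 0.13219875] [ 5.16041715e-01  1.50175838e-01  5.40245579e-02  1.47576532e+00
 -2.72187865e-05  2.02534469e-01] 107.96265077839287
[[253.1869398  226.41754253]
 [253.29548514 208.80822796]]
```

View pics/w6.png

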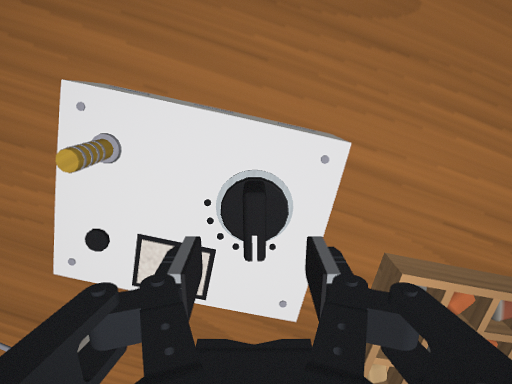

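The wrist view shows the bar straight between the fingers at x≈254 with its line pointing down the picture. One dot lies anticlockwise of it at (272,246) and four lie clockwise, so it is at the first click and the third click's dot is at (220,236). Next I descend and grip.

drive_tool(plan=[[[0.03,0,-0.6],[0,0,0],60],[[0,0,-0.8],[0,0,0],60],[[0,0,-0.8],[0,0,0],60],[[0,0,-0.5],[0,0,0],60],[[0,0,-0.2],[0,0,0],40],[[0,0,0],[0,0,0],0],[[0,0,0],[0,0,0],0],[[0,0,0],[0,0,0],0],[[0,0,0],[0,0,0],0],[[0,0,0],[0,0,0],0]])

```text
t: 15.8
ee_pos: [0.5074, 0.288, 0.0753]
orientation: [-0.157, 0.988, 0.0, 0.0]
ft_force: [-2.7, 2.0, 1.9]
gripper_width: 0.15
finger_force: 61.2
```

drive_tool(plan=[[[0,0,0],[0,0,-0.4],0],[[0,0,0],[0,0,-0.8],0],[[0,0,0],[0,0,-0.8],0],[[0,0,0],[0,0,-0.8],0],[[0,0,0],[0,0,-0.8],0],[[0,0,0],[0,0,-0.8],0],[[0,0,0],[0,0,-0.8],0],[[0,0,0],[0,0,-0.8],0],[[0,0,0],[0,0,-0.8],0],[[0,0,0],[0,0,0],0]])

```text
t: 16.8
ee_pos: [0.5074, 0.2886, 0.0752]
orientation: [0.14, 0.99, 0.001, 0.0]
ft_force: [-2.2, 5.4, 0.5]
gripper_width: 0.152
finger_force: 61.3
```

drive_tool(plan=[[[0,0,0],[0,0,-0.7],0],[[0,0,0],[0,0,-0.7],0],[[0,0,0],[0,0,-0.7],0],[[0,0,0],[0,0,-0.5],0],[[0,0,0],[0,0,-0.2],0],[[0,0,0],[0,0,0],0],[[0,0,0],[0,0,0],0],[[0,0,0],[0,0,0],0]])

```text
t: 17.6
ee_pos: [0.5075, 0.2888, 0.0753]
orientation: [0.258, 0.966, 0.001, 0.0]
ft_force: [-1.5, 5.9, 0.8]
gripper_width: 0.152
finger_force: 61.2
```

```bash
python3 - <<'E'
from h import *
s=bot.sense();M=R.from_quat(s["orientation"]).as_matrix();print(s["ee_pos"],np.degrees(np.arctan2(M[1,1],M[0,1])),s["finger_force"],s["gripper_width"],s["ft_force"],s["wrist_torque"])
w=cam("wrist");s2=cam("scene");u=proj(s2,[[.5,.23,.07]])[0].astype(int);o=(u[0]-50,u[1]-55);a=s2["frame"][o[1]:o[1]+90,o[0]:o[0]+100,::-1]
cv2.imwrite("pics/c7.png",np.hstack([cv2.copyMakeBorder(cv2.resize(a,(288,259),interpolation=2),0,125,0,0,0),w["frame"][:,:,::-1]]))
E
```

```text
[0.50748696 0.28877074 0.0752797 ] 60.06061999104393 61.214003562927246 0.1518023933554529 [-1.46268503  5.85053104  0.83251842] [ 1.24165768  0.31275835 -0.03088494]
```

View pics/c7.png

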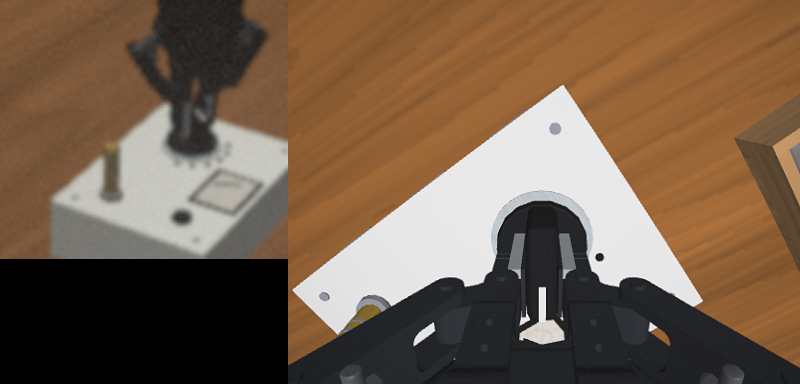

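The bar is gripped at about -30° azimuth, which is 71° from the end stop, against 72° for the third click. The pin is still upright and untouched.

```bash
python3 -c "from station import bot; print(bot.job_done())"
```

```text
the job is handed in; nothing more can be done
None
```

I've handed the job in: the pin is fully home and released in the open terminal, and the gripper is holding the knob still at its third click (measured about 71° against the target 72°); no verdict came back.

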